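Shut the vial tray's keeper and show its marker to the inspection camera

ROBOT

A 7-joint arm with a two-finger parallel gripper is mounted at the origin on the work surface. World frame = base frame: x ahead of the robot, y to its left, z up, the work surface at z = 0. Lengths are in m, angles in rad, forces in N, time in s.
With the tool pointing down it reaches from about 0.425 to 0.925 m from the base axis. Payload 6.8 kg.
Tool frame: the origin (TCP) lies on the centre line of the jaws, within the pads' length; the fingertips stand 25 mm ahead of it and the grasp point (between the pads) lies 6 mm ahead of it (tip_extent is the distance from the TCP to the fingertips, in m); x points along the fingers, z is the direction in which the jaws open and shut, and the axes are right-handed (so a half turn about x gives the same grasp; the last joint's range is limited). The gripper opens to 85 mm and grips with 20 to 120 N. Pads are 22 mm wide; open, the fingers measure 114 mm over their backs; the gripper's body (76 mm by 85 mm) begins 54 mm behind the grasp point. The pads swing forward as they close: fully open they stand 13 mm farther back than shut.
Start: joints at [-1.42, 0.477, 0.022, 1.555, -0.011, 1.109, -0.083], TCP at [0.173, 0.653, 0.256] pointing down, gripper open.
Joint ranges: [-2.96, 2.96], [-0.34, 2.1], [-1.41, 1.46], [0.24, 2.44], [-1.37, 4.51], [0.17, 1.92], [-2.96, 2.96]. Speed limits (rad/s): [2.39, 2.39, 3.14, 3.14, 3.14, 3.14, 3.14].

INTERFACE

Orientations are given as a unit quaternion [x, y, z, w].
In Python, from workcell import read_state, snapshot, finish_job, tip_extent gives the robot as it stands.
- The arm moves only by the tool arm_command, never from a script. Its argument "rows" is a list of rows, each a list of 7 numbers: the shift along the tool's x, y, z in mm, then the turn, a rotation vector about the tool's x, y, z in units of 5 degrees (1.0 is 5 degrees), then the closure, from -1 (fully open) to 1 (shut). A call has exactly 10 rows; each row shifts and turns the commanded pose from where the row before left it, along the tool's axes as they then stand; what a row does not reach is not made up. A row lasts 1/10 s, in which the tool goes at most 50 mm and 8.59 degrees, less where a joint would pass 70% of its speed; a pose out of reach is approached as far as the arm can. A call with a gripper value outside its range is refused whole. The fingers move at their own pace and stop on an object; the grip force is fixed at half the most. Time passes only in rows, so rows that do not move let the fingers close, or fill a call up. It gives the time, the measured TCP pose, the force and the opening at its end, in the units of the state.
- read_state(): the state, without advancing time (a new reading comes with each control period).
- snapshot(name): name is "side" or "top" or "wrist"; returns a dict with "img" (420x560x3 uint8, red, green, blue), "fx", "fy", "cx", "cy" (pixels), "world_from_camera" (4x4, takes a point from camera to world coordinates). Camera axes: x right, y down, z forward; pixel columns grow to the right and rows downward; lengths in m; the calibration is good to about 2 mm. The wrist camera is an equidistant fisheye: a pixel r from the principal point sees the ray r / f radians off the axis. A picture is of the moment at which its call begins. There is no depth.
- finish_job(): hands the job in, once; it reports no verdict.
The state is a dict: "time": time; "joints": joint angles; "qvel": joint speeds; "effort": joint torques, N m; "ee_pos": TCP position; "tcp_rot": TCP orientation; "contact_force": force on the tool from outside, world axes, zero at the start; "ft_torque": the same for the moment, N m; "finger_gap": opening from 0.0 (shut) to 1.0 (fully open).
Only numpy, scipy, OpenCV 4.12 (cv2) and the standard library are available. Lean on these libraries where they do the work, as an engineer would, in place of code of your own. Each camera call takes 0.05 s, during which the arm holds its last target. There are 200 camera calls.

TASK

Swing the keeper bar of the blue vial tray shut until it snaps in behind its sprung ball. Then turn the inspection mirror by its red post until the camera sees the orange marker on the bar's end in the mirror, which is when the orange pointer under the mirror aims at the marker; the mirror springs back if let go, so finish with the fingers still on the mirror, holding it still at that angle. Leave the vials and the other things on the bench where they are.

Things in the scene. Friction and masses are not known exactly. Their poses are not given: they have to be found in the camera images.
- keeper (a joint): Angle of the tray's keeper bar about its upright hinge. 0 = shut (along the row of vials, against its stop); grows as the bar swings out, counterclockwise seen from above; starts at 0.6 to 1.15. The bar stays where it is left. Near shut a brass sprung ball resists from about 0.08 to 0.035 (a push of 2 to 4 N at the knob), then snaps the bar to 0 and holds it.
- keeper_hinge (a point): Point on the keeper's upright hinge axis, at mid height of the bar, 75 mm above the table. x axis along the bar towards its free end. The bar is a 10 mm steel rod; its underside is 6 mm above the vial caps.
- keeper_knob (a point): Centre of the top of the black upright knob on the keeper bar, 115 mm above the table and 150 mm from the hinge axis. The knob is a 13 mm cylinder; 35 mm of it stand above the bar.
- keeper_marker (a point): Centre of the orange marker block (24 x 10 x 34 mm) on the free end of the keeper bar, 228 mm from the hinge axis, 75 mm above the table. It moves with the bar.
- tray: Blue vial tray fixed to the table, a block 160 x 64 x 36 mm, 4 vials in a row along its x axis. Origin under the block's centre; the keeper's hinge column stands at x = -100 mm, the latch column with the brass sprung ball at x = +100 mm, the bar shuts along the tray's +x.
- viewer: Fixed inspection unit: an aluminium base plate with a white camera at its +x end, looking along its -x at the mirror. Origin on the table under the mirror's upright axis; plate reaches from x = -55 to +205 mm, y = -45 to +45 mm; camera top at 103 mm.
- lens (a point): Front of the camera's lens, 127 mm from the mirror's axis along the viewer's +x, 75 mm above the table. The camera sees the marker when the mirror's normal halves the angle between the directions, seen from above, from the mirror's axis to the lens and to the marker.
- mirror: The turning mirror, 74 mm wide, 64 mm high, top at 107 mm. Origin on the table, on its upright turning axis, which lies in the glass; x axis = normal out of the glass. At rest it faces the lens (x axis = the viewer's x axis). It turns only counterclockwise seen from above, up to 1.15 rad, against a spring that takes it back to rest (0.1 N m at rest, 0.2 N m more per rad).
- mirror_post (a point): Centre of the top of the red upright post that turns the mirror, a 14 mm cylinder, 102 mm above the table, on a flat lever behind the mirror, 100 mm from the turning axis along the mirror's -x. The post is free above the lever, whose top is 43 mm above the table. Spring force at the post: 1 to 3 N.
- pointer: Orange pointer low under the mirror, 90 mm long, origin on the mirror's axis 28 mm above the table. It is geared to the mirror and turns twice as far; its x axis runs along the needle and always shows, seen from above, where the camera looks by way of the mirror. At rest it points at the camera. (In pictures the glass reflects only faintly: judge by the pointer or the angles.)
- vial0: Loose glass vial, 22 mm across, 58 mm high, blue cap, standing in the tray with its foot 6 mm above the table, cap top 64 mm above it. Origin under its foot. Bystander.
- vial1: Loose glass vial, 22 mm across, 58 mm high, blue cap, standing in the tray with its foot 6 mm above the table, cap top 64 mm above it. Origin under its foot. Bystander.
- vial2: Loose glass vial, 22 mm across, 58 mm high, blue cap, standing in the tray with its foot 6 mm above the table, cap top 64 mm above it. Origin under its foot. Bystander.
- vial3: Loose glass vial, 22 mm across, 58 mm high, blue cap, standing in the tray with its foot 6 mm above the table, cap top 64 mm above it. Origin under its foot. Bystander.
- bottle: Glass bottle with a blue cap, 70 mm across, 150 mm high, standing; origin under its foot. Bystander.
- beaker: Empty open glass beaker, 70 mm across, 90 mm high, standing; origin under its foot. Bystander.
- wrench: Steel wrench, 160 mm long, lying along its x axis; origin under its middle. Bystander.
- jar: Low amber jar with a white cap, 56 mm across, 60 mm high; origin under its foot. Bystander.

How it is judged:
On the way, in this order (a step that is already met when the one before it is completed fails the run):
1. the keeper bar is shut in its detent (value of joint keeper below 0.03 rad), for 0.3 s.
2. the mirror, held by the fingers, shows the marker to the camera (value of joint keeper below 0.03 rad and y of keeper_marker in the frame of pointer between -0.03 and 0.03 m and x of keeper_marker in the frame of pointer above 0.05 m and contact force between the fingers and mirror above 0.3 N), for 0.2 s.
At the end, for the whole second after the job is handed in: The keeper bar is shut (joint below 0.03 rad); the pointer's line passes within 30 mm of the marker's centre, ahead of the pointer; the mirror turns slower than 0.1 rad/s and the fingers press on the mirror part with more than 0.3 N (all of step 2 and angular speed of mirror below 0.1 rad/s); the arm keeps its last pose, push and grip.
It fails at once if a vial is moved by more than 30 mm (distance of any of vial0, vial1, vial2, vial3 from where it was at the start of the episode above 0.03 m).
It fails at once if the bottle, beaker, wrench or jar is moved by more than 30 mm (distance of any of bottle, beaker, wrench, jar from where it was at the start of the episode above 0.03 m).
It also fails if it takes over 48 s, if anything falls off the work surface, if the arm or the gripper's body presses on something with over 40 N, if the wrist force passes 120 N, or if a joint passes its speed limit or range.

## Working session

There is one attempt and no reset: what is moved stays moved. The work goes in short steps, Python scripts to look and compute and a tool call to move; the robot and the scene stay as the last step left them, time stands still between calls to the robot, and variables do not carry over. Pictures are saved under pics/ and viewed, about 8 in all and at most 12, crops included, and the job is handed in when it is done.

Besides the shell and the picture viewer there is one more tool, called after "Emit:" as a command line: name --pt "numbers of a row" for each row, then --argument value for the rest. arm_command: Moves the arm, as the interface text tells. Its arguments: {"type":"object","properties":{"rows":{"type":"array"}},"required":["rows"]}

```bash
mkdir -p pics; ls; python3 - <<'E'
from workcell import *
import cv2,numpy as np
s=read_state();print(s)
for n in("top","side"):
    d=snapshot(n);cv2.imwrite(f"pics/{n}0.png",cv2.resize(d["img"][:,:,::-1],(800,600),interpolation=cv2.INTER_CUBIC))
    print(n,d["fx"],d["fy"],d["cx"],d["cy"],np.round(d["world_from_camera"],4).tolist())
E
```

```text
pics
{'time': 0.0, 'joints': array([-1.42012235,  0.4777864 ,  0.02235199,  1.5564599 , -0.01148252,
        1.10930501, -0.08309131]), 'qvel': array([ 3.52097467e-05, -5.32639931e-04,  9.99525103e-04,  5.38478064e-04,
        3.77028410e-04, -1.14243831e-03, -1.78222418e-03]), 'effort': array([ 3.40745892e-04, -5.96439064e+01,  1.60770714e+00, -2.81213075e+01,
        1.23617897e-02,  9.09469934e-03,  3.80202067e-06]), 'ee_pos': array([0.17261174, 0.6519857 , 0.25533154]), 'tcp_rot': array([-0.43175213,  0.56080466,  0.4308776 ,  0.55985063]), 'contact_force': array([-0.56632069,  0.31999657, -0.21452386]), 'ft_torque': array([ 0.03543566, -0.00391574,  0.00193698]), 'finger_gap': 1.0029523313273658}
top 406.3338110670356 406.3338110670356 280.36100716380173 210.10272634339358 [[-0.0015, -0.9938, 0.1108, 0.4051], [-1.0, 0.0012, -0.0026, 0.02], [0.0024, -0.1108, -0.9938, 1.2693], [0.0, 0.0, 0.0, 1.0]]
side 497.93432638196293 497.93432638196293 274.59054655535823 206.8627053125789 [[0.9614, -0.1972, 0.1917, 0.2732], [-0.275, -0.6801, 0.6796, -0.9065], [-0.0037, -0.7061, -0.7081, 1.0358], [0.0, 0.0, 0.0, 1.0]]
```

View pics/top0.png

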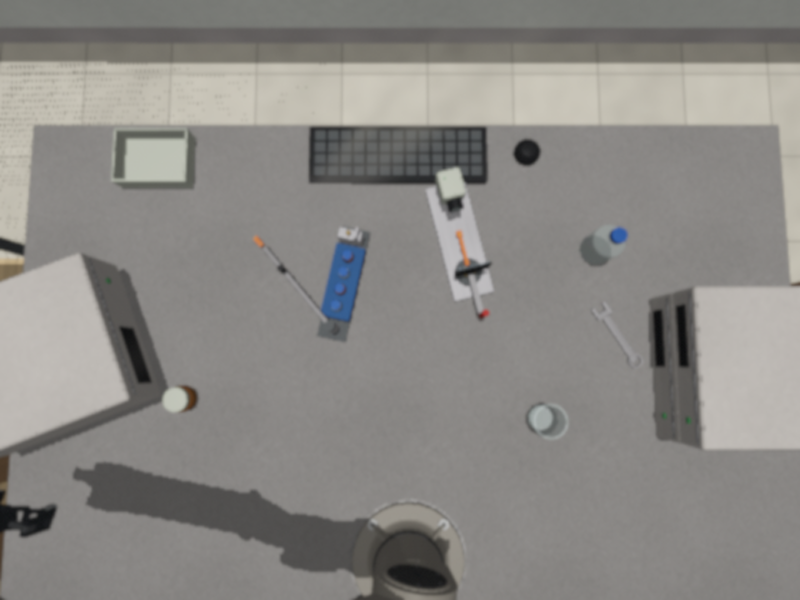

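View pics/side0.png

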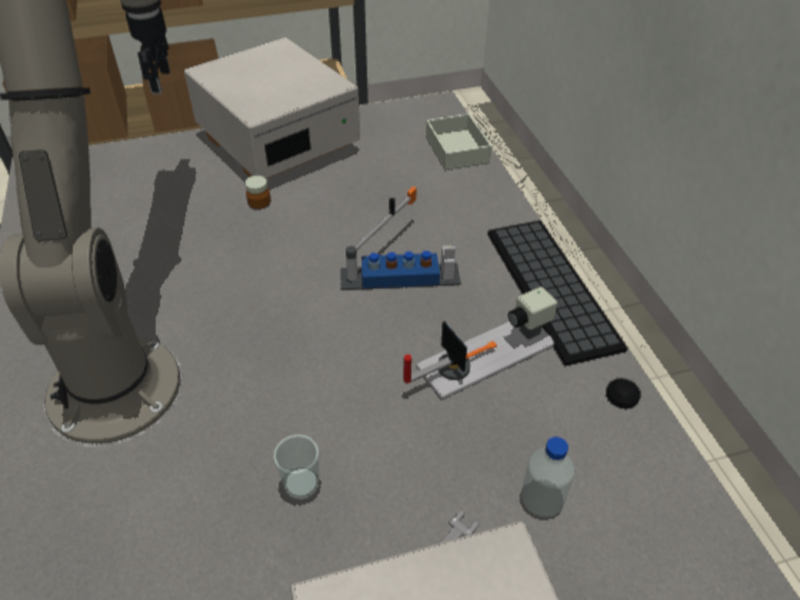

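The top view shows the tray (hinge ≈335,328; knob ≈282,268; marker ≈258,240), the mirror ≈(470,268) and the post ≈(484,314). The side view agrees. Enlarging next.

```bash
python3 - <<'E'
import cv2
from workcell import snapshot
import numpy as np
d=snapshot("top");im=d["img"][:,:,::-1]
c=im[110:245,170:350];cv2.imwrite("pics/topc.png",cv2.resize(c,None,fx=4.4,fy=4.4,interpolation=cv2.INTER_CUBIC))
d=snapshot("side");im=d["img"][:,:,::-1]
c=im[125:280,230:400];cv2.imwrite("pics/sidec.png",cv2.resize(c,None,fx=3.8,fy=3.8,interpolation=cv2.INTER_CUBIC))
E
```

```text
(no output)
```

View pics/topc.png

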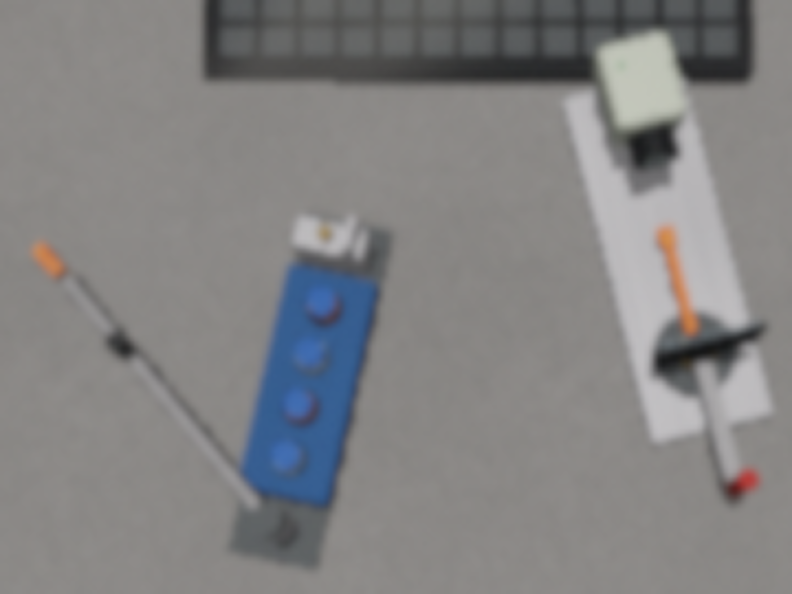

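View pics/sidec.png

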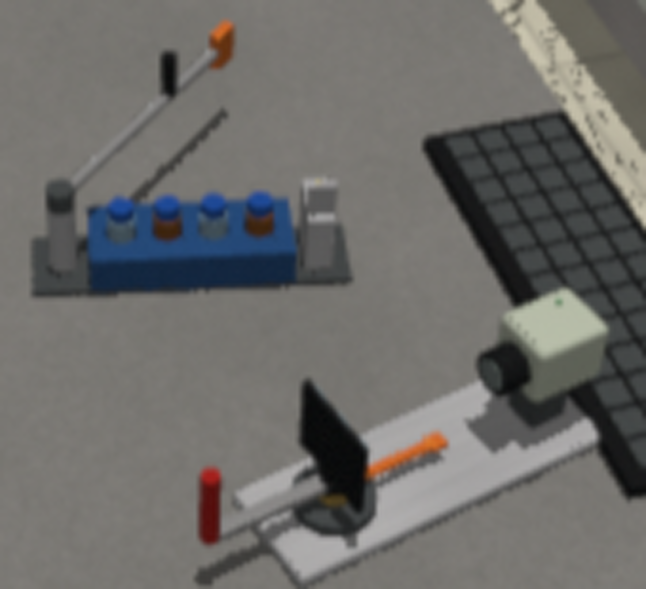

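```bash
cat > h.py <<'E'
import numpy as np
from scipy.spatial.transform import Rotation as R
K={"top":(406.33,280.36,210.10,[[-0.0015,-0.9938,0.1108,0.4051],[-1.0,0.0012,-0.0026,0.02],[0.0024,-0.1108,-0.9938,1.2693]]),
"side":(497.93,274.59,206.86,[[0.9614,-0.1972,0.1917,0.2732],[-0.275,-0.6801,0.6796,-0.9065],[-0.0037,-0.7061,-0.7081,1.0358]])}
def w(cam,u,v,z):
    f,cx,cy,T=K[cam];T=np.array(T);r=T[:,:3]@[(u-cx)/f,(v-cy)/f,1];c=T[:,3]
    return np.round((c+r*(z-c[2])/r[2])[:2],4)
tc=lambda u,v,z:w("top",u/4.4+170,v/4.4+110,z)
sc=lambda u,v,z:w("side",u/3.8+230,v/3.8+125,z)
E
python3 - <<'E'
from h import *
for n,u,v,z in [("marker",48,260,.088),("knob",117,343,.115),("bar_end_hinge",255,502,.075),("v3",323,303,.064),("v2",311,354,.064),("v1",300,405,.064),("v0",287,456,.064),("ball",325,235,.09),
 ("post",750,480,.102),("ptr tip",665,230,.028),("ptr base",692,330,.028),("mirL",655,365,.06),("mirR",765,328,.107),("c1",565,100,.01),("c2",652,442,.01),("c3",772,410,.01)]: print(n,tc(u,v,z))
for n,u,v,z in [("knob",169,55,.115),("post",210,471,.102),("v0",121,203,.064),("v1",166,201,.064),("v2",213,200,.064),("v3",260,199,.064),("hingecol",61,188,.1),("markertop",223,28,.092),("mirtopnear",306,382,.107),("mirtopfar",363,448,.107),("ptip",440,440,.028),("bar at col",75,187,.075)]: print("s",n,sc(u,v,z))
E
```

```text
marker [0.6592 0.3108]
knob [0.5981 0.2577]
bar_end_hinge [0.497  0.1713]
v3 [0.6342 0.1279]
v2 [0.5989 0.1358]
v1 [0.5639 0.143 ]
v0 [0.529  0.1514]
ball [0.6757 0.1247]
post [ 0.5089 -0.1564]
ptr tip [ 0.6933 -0.1105]
ptr base [ 0.6215 -0.1286]
mirL [ 0.5917 -0.0991]
mirR [ 0.609  -0.1673]
c1 [ 0.7935 -0.0412]
c2 [ 0.5442 -0.1013]
c3 [ 0.567  -0.1868]
s knob [0.6012 0.2536]
s post [ 0.5111 -0.1571]
s v0 [0.5328 0.1494]
s v1 [0.5667 0.142 ]
s v2 [0.6017 0.133 ]
s v3 [0.6369 0.124 ]
s hingecol [0.4844 0.139 ]
s markertop [0.6623 0.3051]
s mirtopnear [ 0.5939 -0.1048]
s mirtopfar [ 0.6104 -0.1701]
s ptip [ 0.6937 -0.1155]
s bar at col [0.5007 0.1651]
```

```bash
cat >> h.py <<'E'
def plan(st,goal,yaw=None):
    "tool-frame shift (mm) of the TCP to goal, tool straight down; and axes"
    M=R.from_quat(st["tcp_rot"]).as_matrix()
    return np.round(M.T@(np.array(goal)-st["ee_pos"])*1000,1)
E
python3 - <<'E'
from h import *
from workcell import *
s=read_state();M=R.from_quat(s["tcp_rot"]).as_matrix();print(np.round(M,3))
print(tip_extent if not callable(tip_extent) else tip_extent())
print("jar",w("top",178*.7,400*.7,.06),"box",w("top",127*.7,400*.7,.17),w("top",80*.7,255*.7,.17))
hg=np.array([.4856,.1607]);n=np.array([np.cos(-1.45),np.sin(-1.45)])
for a in [.92,.7,.5,.3,.1,0]:
    k=hg+.15*np.array([np.cos(a-.227),np.sin(a-.227)]);print(a,k)
print("z yaw",np.arctan2(M[1,2],M[0,2]),"y yaw",np.arctan2(M[1,1],M[0,1]))
E
```

```text
[[-0.    -0.967  0.256]
 [-0.001  0.256  0.967]
 [-1.    -0.    -0.001]]
0.025
jar [0.334  0.4744] box [0.3406 0.5282] [0.6156 0.6323]
0.92 [0.60099994 0.25652721]
0.7 [0.61913084 0.22903384]
0.5 [0.63004495 0.20114323]
0.3 [0.6352005  0.17164028]
0.1 [0.63439195 0.14170117]
0 [0.63175189 0.12694167]
z yaw 1.3119858844126158 y yaw 2.882782298419991
```

Emit:
arm_command --pt "-15 -20 -15 0 0 0 1" --pt "-15 -36 -16 0 0 0 1" --pt "-10 -36 -16 0 0 0 1" --pt "0 -36 -16 0 0 0 1" --pt "0 -36 -16 0 0 0 1" --pt "0 -36 -16 0 0 0 1" --pt "0 -36 -16 0 0 0 1" --pt "0 -36 -16 0 0 0 1" --pt "0 -36 -16 0 0 0 1" --pt "0 -36 -16 0 0 0 1"

```text
time: 1.2
ee_pos: [0.4656, 0.4096, 0.2962]
tcp_rot: [-0.431, 0.56, 0.431, 0.56]
contact_force: [0.8, 0.2, -0.5]
finger_gap: 0.001
```

Emit:
arm_command --pt "0 -36 -14 0 0 0 1" --pt "0 -36 -14 0 0 0 1" --pt "10 -36 -14 0 0 0 1" --pt "10 -36 -14 0 0 0 1" --pt "10 0 0 -1 0 0 1" --pt "10 0 0 -1 0 0 1" --pt "10 0 0 -1 0 0 1" --pt "10 0 0 -1 0 0 1" --pt "0 0 0 0 0 0 1" --pt "0 0 0 0 0 0 1"

```text
time: 2.2
ee_pos: [0.5894, 0.3197, 0.2363]
tcp_rot: [-0.521, 0.478, 0.522, 0.477]
contact_force: [0.4, -0.1, 0.4]
finger_gap: 0.001
```

```bash
python3 - <<'E'
from h import *
from workcell import *
s=read_state();print(plan(s,[.597,.305,.115]),np.round(R.from_quat(s["tcp_rot"]).as_matrix(),3),s["contact_force"],s["time"])
E
```

```text
[121.3  -6.3 -15.3] [[-0.    -0.996 -0.088]
 [-0.    -0.088  0.996]
 [-1.     0.    -0.   ]] [ 0.3625246  -0.0691868   0.38115966] 2.2
```

Emit:
arm_command --pt "16 -6 -5 0 0 0 1" --pt "16 0 -5 0 0 0 1" --pt "16 0 -5 0 0 0 1" --pt "16 0 0 0 0 0 1" --pt "16 0 0 0 0 0 1" --pt "16 0 0 0 0 0 1" --pt "15 0 0 0 0 0 1" --pt "10 0 0 0 0 0 1" --pt "0 0 0 0 0 0 1" --pt "0 0 0 0 0 0 1"

```text
time: 3.2
ee_pos: [0.597, 0.3056, 0.1154]
tcp_rot: [0.522, -0.477, -0.522, -0.477]
contact_force: [-1.0, -0.1, -0.2]
finger_gap: -0.003
```

```bash
python3 - <<'E'
from h import *
from workcell import *
import cv2
s=read_state();print(s["ee_pos"])
d=snapshot("side");im=d["img"][:,:,::-1];c=im[90:210,230:390]
cv2.imwrite("pics/s1.png",cv2.resize(c,None,fx=4.5,fy=4.5,interpolation=cv2.INTER_CUBIC))
# targets of finger centre (offset 21 mm behind knob)
M=R.from_quat(s["tcp_rot"]).as_matrix();hg=np.array([.4856,.1607]);p=s["ee_pos"][:2]*1
for a in [.92,.8,.7,.6,.5,.4,.3,.2,.1,0]:
    k=hg+.15*np.array([np.cos(a-.227),np.sin(a-.227)])+.021*M[:2,2]
    d=M[:2].T@(k-p);print(a,np.round(k,4),np.round(d*1000,1));p=k
E
```

```text
[0.59702431 0.30556196 0.11542492]
0.92 [0.5991 0.2774] [ -0.    0.5 -28.2]
0.8 [0.6097 0.2629] [  0.   -9.3 -15.4]
0.7 [0.6172 0.2499] [  0.   -6.3 -13.6]
0.6 [0.6234 0.2363] [ -0.   -4.9 -14.2]
0.5 [0.6282 0.2221] [ -0.   -3.5 -14.6]
0.4 [0.6315 0.2074] [ -0.   -2.  -14.9]
0.3 [0.6333 0.1926] [ -0.   -0.5 -15. ]
0.2 [0.6337 0.1776] [ -0.   1. -15.]
0.1 [0.6325 0.1626] [ -0.    2.5 -14.8]
0 [0.6299 0.1479] [ -0.    4.  -14.5]
```

View pics/s1.png

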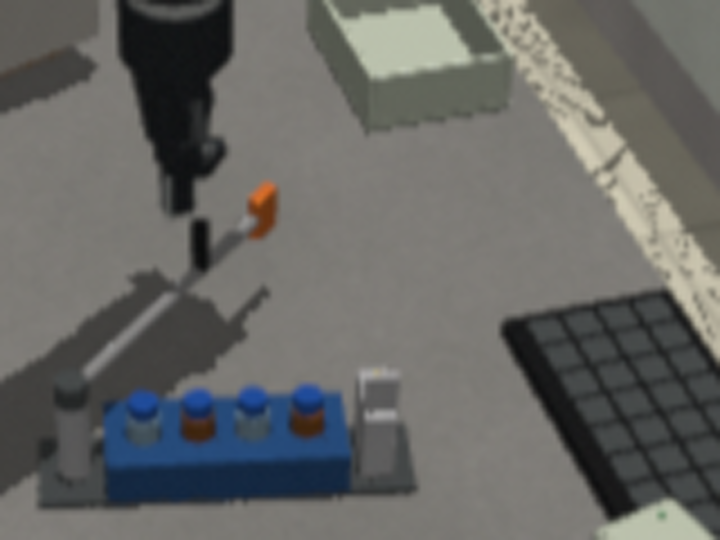

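The fingertips (177,212) are behind the knob (201,222) and above the bar, so I can push along the arc.

Emit:
arm_command --pt "0 0 -10 0 0 0 1" --pt "0 0 -10 0 0 0 1" --pt "0 0 -8 0 0 0 1" --pt "0 -4.5 -7.5 0 0 0 1" --pt "0 -4.5 -8 0 0 0 1" --pt "0 -3 -7 0 0 0 1" --pt "0 -3 -7 0 0 0 1" --pt "0 -2.5 -7 0 0 0 1" --pt "0 -2.5 -7 0 0 0 1" --pt "0 -2 -7 0 0 0 1"

```text
time: 4.25
ee_pos: [0.626, 0.2287, 0.1152]
tcp_rot: [-0.522, 0.477, 0.522, 0.477]
contact_force: [-0.6, -0.4, -0.5]
finger_gap: 0.0
```

Emit:
arm_command --pt "0 -2 -7 0 0 0 1" --pt "0 -1 -7.5 0 0 0 1" --pt "0 -1 -7.5 0 0 0 1" --pt "0 0 -7.5 0 0 0 1" --pt "0 0 -7.5 0 0 0 1" --pt "0 0.5 -7.5 0 0 0 1" --pt "0 0.5 -7.5 0 0 0 1" --pt "0 1 -7 0 0 0 1" --pt "0 1 -7 0 0 0 1" --pt "0 0 0 0 0 0 1"

```text
time: 5.25
ee_pos: [0.6327, 0.1618, 0.1153]
tcp_rot: [0.522, -0.478, -0.521, -0.477]
contact_force: [-0.2, 0.4, 0.0]
finger_gap: -0.002
```

```bash
python3 - <<'E'
from h import *
from workcell import *
import cv2
s=read_state();print(s["ee_pos"],s["contact_force"],plan(s,[.6299,.1479,.1154]))
d=snapshot("side");im=d["img"][:,:,::-1];c=im[90:210,230:390]
cv2.imwrite("pics/s2.png",cv2.resize(c,None,fx=4.5,fy=4.5,interpolation=cv2.INTER_CUBIC))
E
```

```text
[0.63271363 0.16175147 0.11527972] [-0.15261913  0.43865919  0.01362018] [ -0.1   4.  -13.5]
```

View pics/s2.png

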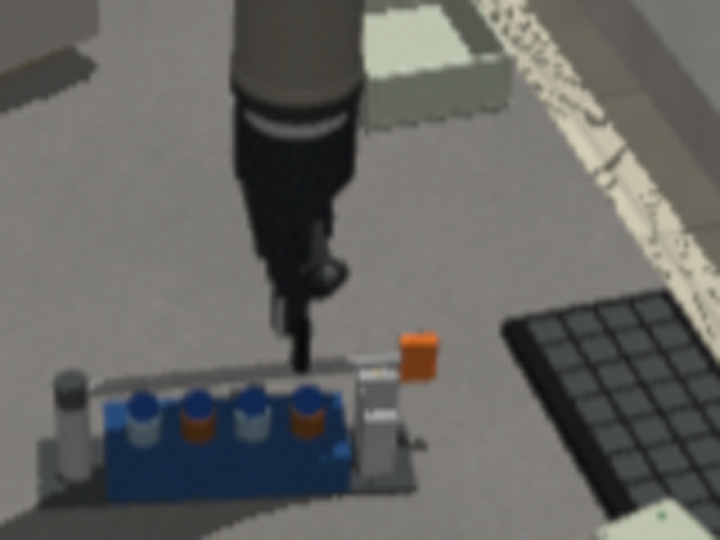

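The bar is nearly shut, with the marker at (418,356) just beside the latch column. I'll push on slowly and watch the force.

Emit:
arm_command --pt "0 0.5 -2 0 0 0 1" --pt "0 0.5 -2 0 0 0 1" --pt "0 0.5 -2 0 0 0 1" --pt "0 0.5 -2 0 0 0 1" --pt "0 0.5 -2 0 0 0 1" --pt "0 0.5 -1 0 0 0 1" --pt "0 0 -1 0 0 0 1" --pt "0 0 0 0 0 0 1" --pt "0 0 0 0 0 0 1" --pt "0 0 0 0 0 0 1"

```text
time: 6.3
ee_pos: [0.6307, 0.1507, 0.1152]
tcp_rot: [0.522, -0.477, -0.522, -0.477]
contact_force: [-0.0, 0.6, -0.2]
finger_gap: -0.003
```

```bash
python3 - <<'E'
from h import *
from workcell import *
import cv2
s=read_state();print(s["ee_pos"],s["contact_force"],plan(s,[.6299,.1479,.1154]))
a=snapshot("side")["img"][:,:,::-1][140:210,230:390];b=snapshot("top")["img"][:,:,::-1][145:240,170:330]
cv2.imwrite("pics/s3.png",np.vstack([cv2.resize(c,None,fx=3.6,fy=3.6,interpolation=cv2.INTER_CUBIC) for c in(a,b)]))
E
```

```text
[0.63071692 0.15072582 0.11522073] [-0.03271501  0.62982148 -0.24009057] [-0.2  1.1 -2.7]
```

View pics/s3.png

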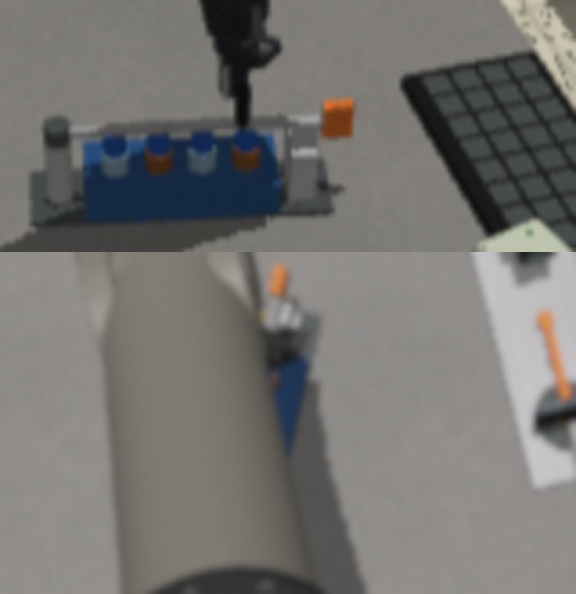

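Side view: marker at (338,118), just behind the latch line. There's no snap force yet, so I push further.

Emit:
arm_command --pt "0 0.3 -1 0 0 0 1" --pt "0 0.3 -1 0 0 0 1" --pt "0 0.3 -1 0 0 0 1" --pt "0 0.3 -1 0 0 0 1" --pt "0 0 -1 0 0 0 1" --pt "0 0 -1 0 0 0 1" --pt "0 0 0 0 0 0 1" --pt "0 0 0 0 0 0 1" --pt "0 0 0 0 0 0 1" --pt "0 0 0 0 0 0 1"

```text
time: 7.4
ee_pos: [0.6303, 0.1486, 0.1154]
tcp_rot: [-0.522, 0.475, 0.523, 0.477]
contact_force: [1.1, 6.9, -2.8]
finger_gap: -0.002
```

```bash
cat > lk.py <<'E'
from h import *
from workcell import *
import cv2,sys
s=read_state();print(s["time"],s["ee_pos"],s["contact_force"])
for n in("top","side"):
    im=snapshot(n)["img"]
    m=cv2.inRange(cv2.cvtColor(im,cv2.COLOR_RGB2HSV),(5,160,130),(18,255,255))
    k,_,st,c=cv2.connectedComponentsWithStats(m)
    for i in range(1,k):
        if st[i,4]>12: print(n,st[i],np.round(c[i],1),w(n,*c[i],.075 if n=="side" else .085))
E
python3 lk.py
```

```text
7.4 [0.63028087 0.1486429  0.11541743] [ 1.06533211  6.88460657 -2.83167902]
side [320 168   8   3  18] [323.7 169.3] [0.7152 0.1254]
side [327 240  20  10  50] [337.2 244.2] [ 0.649 -0.157]
```

Emit:
arm_command --pt "0 0 -1 0 0 0 1" --pt "0 0 -1 0 0 0 1" --pt "0 0 -1 0 0 0 1" --pt "0 0 -1 0 0 0 1" --pt "0 0 0 0 0 0 1" --pt "0 0 0 0 0 0 1" --pt "0 0 0 0 0 0 1" --pt "0 0 0 0 0 0 1" --pt "0 0 0 0 0 0 1" --pt "0 0 0 0 0 0 1"

```text
time: 8.5
ee_pos: [0.6302, 0.1483, 0.1154]
tcp_rot: [-0.522, 0.473, 0.525, 0.478]
contact_force: [0.7, 13.7, -2.5]
finger_gap: -0.0
```

```bash
python3 lk.py
```

```text
8.5 [0.63023683 0.14827516 0.11544341] [ 0.72279226 13.69058041 -2.53150821]
side [320 168   8   3  19] [323.7 169.3] [0.7153 0.1257]
side [327 240  20  10  50] [337.2 244.2] [ 0.649 -0.157]
```

At the stop: the force rose 7 N for 0.3 mm of motion. I'll back off and rise, then confirm by image.

Emit:
arm_command --pt "0 0 8 0 0 0 1" --pt "0 0 12 0 0 0 1" --pt "0 0 15 0 0 0 1" --pt "-15 0 0 0 0 0 1" --pt "-25 0 0 -1 0 0 1" --pt "-25 0 0 -1 0 0 1" --pt "-25 0 0 -1 0 0 1" --pt "-10 0 0 -1 0 0 1" --pt "0 0 0 -1 0 0 1" --pt "0 0 0 -1 0 0 1"

```text
time: 9.6
ee_pos: [0.6279, 0.1755, 0.2173]
tcp_rot: [0.629, -0.324, -0.627, -0.325]
contact_force: [0.7, 0.2, 0.0]
finger_gap: 0.001
```

```bash
python3 lk.py; python3 - <<'E'
from h import *
from workcell import *
import cv2
s=read_state();print(np.round(R.from_quat(s["tcp_rot"]).as_matrix(),3),plan(s,[.481,-.116,s["ee_pos"][2]]))
a=snapshot("side")["img"][:,:,::-1][140:210,230:390];b=snapshot("top")["img"][:,:,::-1][145:240,170:330]
cv2.imwrite("pics/s4.png",np.vstack([cv2.resize(c,None,fx=3.6,fy=3.6,interpolation=cv2.INTER_CUBIC) for c in(a,b)]))
E
```

```text
9.6 [0.62792006 0.17552568 0.21733631] [0.73306905 0.24257521 0.02430248]
side [320 168   8   3  20] [323.7 169.2] [0.7153 0.126 ]
side [327 240  20  10  50] [337.2 244.2] [ 0.649 -0.157]
[[ 0.001 -0.817 -0.576]
 [-0.    -0.576  0.817]
 [-1.    -0.001 -0.001]] [-1.000e-01  2.878e+02 -1.537e+02]
```

View pics/s4.png

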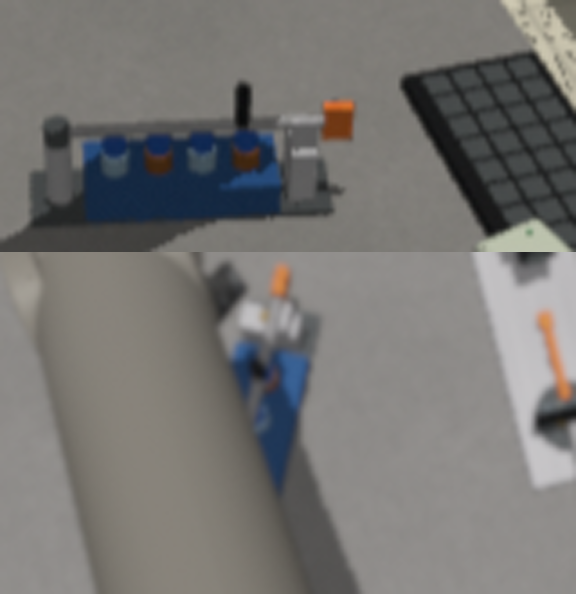

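The knob and marker stayed put after release; knob top at (242,86), marker at (338,120). Now moving over to the mirror post while I compute these.

```bash
python3 - <<'E'
from h import *
print("knob",w("side",242/3.6+230,86/3.6+140,.115),"marker top",w("side",323.7,169.2,.092),w("side",323.9,173.8,.075),"top",w("top",281/3.6+170,28/3.6+145,.09))
E
```

```text
knob [0.6323 0.1259] marker top [0.7075 0.1077] [0.7089 0.1065] top [0.7078 0.1125]
```

Emit:
arm_command --pt "0 20 -10 0 0 0 1" --pt "0 35 -18 0 0 0 1" --pt "0 35 -18 0 0 0 1" --pt "0 35 -18 0 0 0 1" --pt "0 35 -18 0 0 0 1" --pt "0 35 -18 0 0 0 1" --pt "0 35 -18 0 0 0 1" --pt "0 35 -18 0 0 0 1" --pt "0 23 -18 0 0 0 1" --pt "0 0 0 0 0 0 1"

```text
time: 10.8
ee_pos: [0.4788, -0.1203, 0.2157]
tcp_rot: [0.626, -0.329, -0.626, -0.328]
contact_force: [-0.0, 0.4, 0.0]
finger_gap: 0.002
```

Emit:
arm_command --pt "20 0 0 0 0 0 1" --pt "25 0 0 0 0 0 1" --pt "25 0 0 0 0 0 1" --pt "25 0 0 0 0 0 1" --pt "20 0 0 0 0 0 1" --pt "10 0 0 0 0 0 1" --pt "7 0 0 0 0 0 1" --pt "0 0 0 0 0 0 1" --pt "0 0 0 0 0 0 1" --pt "0 0 0 0 0 0 1"

```text
time: 11.8
ee_pos: [0.4813, -0.1157, 0.0841]
tcp_rot: [0.628, -0.325, -0.627, -0.326]
contact_force: [-0.4, -0.3, 0.7]
finger_gap: -0.002
```

```bash
python3 lk.py; python3 - <<'E'
from h import *
from workcell import *
import cv2
s=read_state();M=R.from_quat(s["tcp_rot"]).as_matrix();p=s["ee_pos"][:2]
for t in [0,.1,.2,.3,.4,.47]:
    k=np.array([.606,-.1345])-.1*np.array([np.cos(.235+t),np.sin(.235+t)])+.0215*M[:2,2]
    print(t,k,np.round(M[:2].T@(k-p)*1000,1));p=k
a=snapshot("side")["img"][:,:,::-1][170:290,260:400]
cv2.imwrite("pics/s5.png",cv2.resize(a,None,fx=5,fy=5,interpolation=cv2.INTER_CUBIC))
E
```

```text
11.8 [ 0.48131935 -0.11572939  0.08414434] [-0.40349724 -0.29514915  0.72689874]
side [320 168   8   3  19] [323.7 169.3] [0.7153 0.1257]
side [327 240  20  10  50] [337.2 244.2] [ 0.649 -0.157]
0 [ 0.49636752 -0.14020706] [  0.    1.6 -28.8]
0.1 [ 0.49917792 -0.14979968] [ 0.   3.2 -9.5]
0.2 [ 0.50293195 -0.1590638 ] [ 0.   2.3 -9.7]
0.3 [ 0.50759209 -0.16790687] [ 0.   1.3 -9.9]
0.4 [ 0.51311178 -0.17624051] [  0.    0.3 -10. ]
0.47 [ 0.5174578  -0.18172614] [ 0.  -0.4 -7. ]
```

View pics/s5.png

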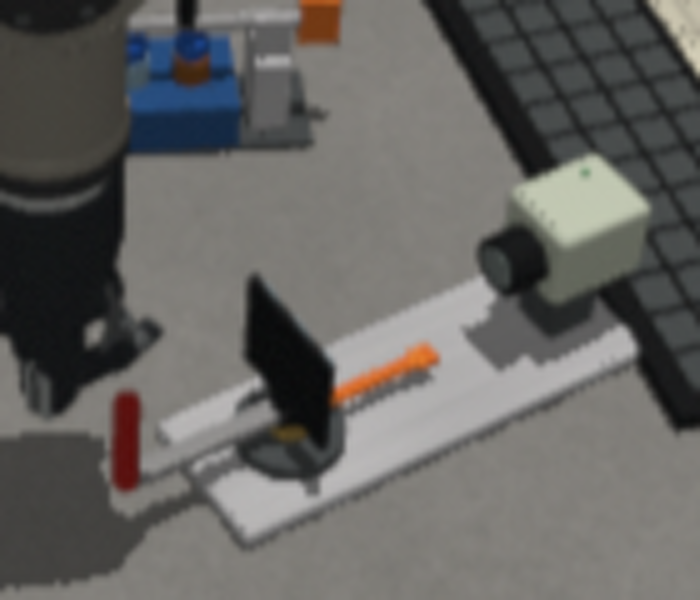

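Keeper confirmed shut: knob at (0.632, 0.126), as predicted. The closed fingers (45,400) stand behind the post (125,440). Pushing along its arc now.

Emit:
arm_command --pt "0 0.5 -9 0 0 0 1" --pt "0 0.5 -9 0 0 0 1" --pt "0 0.6 -9 0 0 0 1" --pt "0 1.6 -5 0 0 0 1" --pt "0 1.6 -5 0 0 0 1" --pt "0 1.2 -5 0 0 0 1" --pt "0 1.1 -5 0 0 0 1" --pt "0 0.7 -5 0 0 0 1" --pt "0 0.6 -5 0 0 0 1" --pt "0 0 0 0 0 0 1"

```text
time: 12.95
ee_pos: [0.5074, -0.1676, 0.0834]
tcp_rot: [0.628, -0.326, -0.627, -0.326]
contact_force: [-1.5, 1.3, 2.7]
finger_gap: -0.002
```

Emit:
arm_command --pt "0 0.2 -4 0 0 0 1" --pt "0 0.1 -4 0 0 0 1" --pt "0 0 -3 0 0 0 1" --pt "0 0 -3 0 0 0 1" --pt "0 0 -2 0 0 0 1" --pt "0 0 -1 0 0 0 1" --pt "0 0 0 0 0 0 1" --pt "0 0 0 0 0 0 1" --pt "0 0 0 0 0 0 1" --pt "0 0 0 0 0 0 1"

```text
time: 13.95
ee_pos: [0.5162, -0.181, 0.0833]
tcp_rot: [0.628, -0.325, -0.628, -0.326]
contact_force: [0.4, 2.4, 2.6]
finger_gap: -0.002
```

```bash
python3 lk.py; python3 - <<'E'
from workcell import *
import cv2,numpy as np
a=snapshot("side")["img"][:,:,::-1][165:285,260:400]
b=snapshot("top")["img"][:,:,::-1][145:225,230:350]
cv2.imwrite("pics/s6.png",cv2.resize(a,None,fx=5,fy=5,interpolation=cv2.INTER_CUBIC))
cv2.imwrite("pics/t6.png",cv2.resize(b,None,fx=6,fy=6,interpolation=cv2.INTER_CUBIC))
E
```

```text
13.95 [ 0.51624606 -0.18097035  0.08332947] [0.39498277 2.37463427 2.60352437]
side [320 168   8   3  20] [323.7 169.2] [0.7153 0.126 ]
side [313 228   4   5  17] [314.5 229.6] [ 0.6102 -0.094 ]
```

View pics/s6.png

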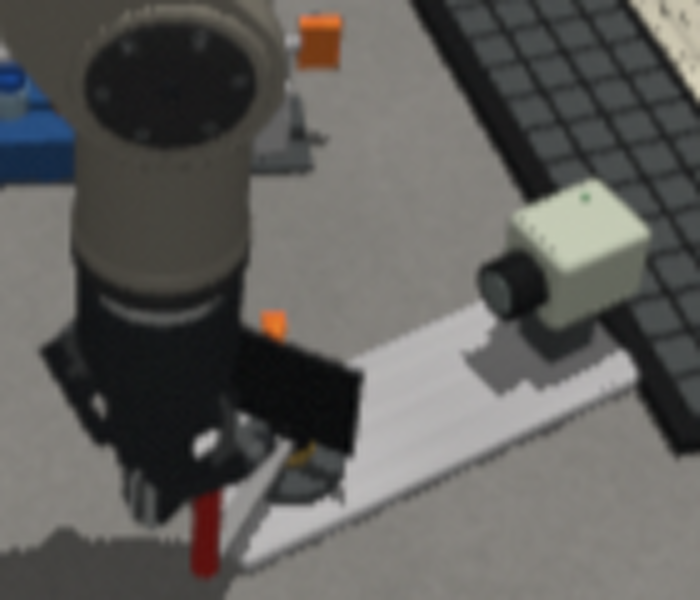

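View pics/t6.png

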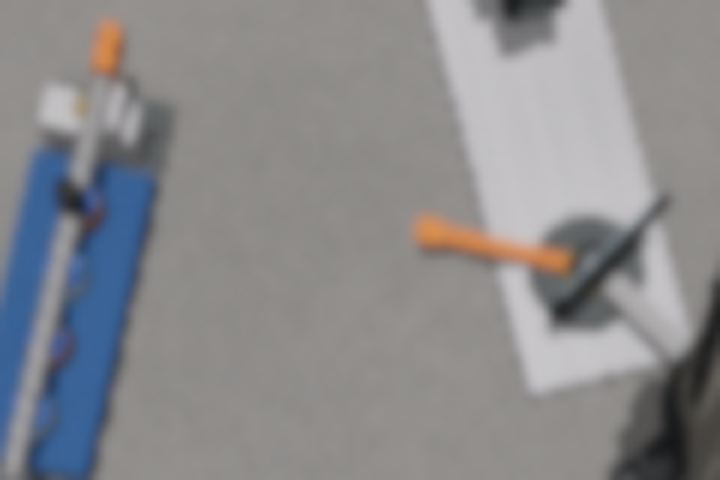

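Top view: pointer from (570,263) to tip (430,231), marker (107,47). The pointer's turn looks overshot, so I'll compute it.

```bash
cat > pt.py <<'E'
from h import *
from workcell import *
import cv2
# orange mask in the top image: long component right of col 290 = pointer
im=snapshot("top")["img"];hsv=cv2.cvtColor(im,cv2.COLOR_RGB2HSV);m=cv2.inRange(hsv,(4,110,110),(20,255,255))
def fit(sl,z):
    v,u=np.nonzero(m[:,sl]);u=u+sl.start;k=(v>130)&(v<230);u,v=u[k],v[k]
    return np.array([w("top",a,b,z) for a,b in zip(u,v)])
P=fit(slice(280,345),.03);c=P.mean(0);d=np.linalg.svd(P-c)[2][0]
mk=fit(slice(235,262),.088).mean(0)
ax=np.array([.606,-.1345])
print("pointer n",len(P),"centre",c,"line ang",np.arctan2(d[1],d[0])%np.pi,"axis->centre",np.arctan2(*(c-ax)[::-1]),"ends",P[P[:,1].argmax()],P[P[:,1].argmin()],"marker",mk)
for q in(mk,[.7077,.1094]):
    print("ax->marker",np.arctan2(*(q-ax)[::-1]),"offset of line mm",1000*np.cross(d*np.sign(d[1]),np.array(q)-c))
s=read_state();print(s["time"],s["ee_pos"],s["contact_force"])
E
python3 pt.py 2>/dev/null; python3 - <<'E'
from h import *
f=lambda u,v,z:w("top",u/6+230,v/6+145,z)
t,b=f(430,231,.028),f(570,263,.028);print(t,b,np.arctan2(*(t-b)[::-1]),f(107,47,.09))
E
```

```text
pointer n 70 centre [ 0.61924571 -0.07785857] line ang 1.3504740672502247 axis->centre 1.3410725147399345 ends [ 0.6307 -0.0441] [ 0.6149 -0.1182] marker [0.70850714 0.11430714]
ax->marker 1.1799929266666072 offset of line mm -45.10703464214709
ax->marker 1.1757432212483652 offset of line mm -45.39182993008264
14.2 [ 0.51625996 -0.18097302  0.08330172] [0.87500233 3.75128257 3.78723985]
[ 0.6263 -0.0494] [ 0.6095 -0.1214] 1.3415643935179022 [0.7076 0.1132]
```

Emit:
arm_command --pt "0 0 2 0 0 0 1" --pt "0 0 2 0 0 0 1" --pt "0 0 2 0 0 0 1" --pt "0 0 1 0 0 0 1" --pt "0 0 1 0 0 0 1" --pt "0 0 0 0 0 0 1" --pt "0 0 0 0 0 0 1" --pt "0 0 0 0 0 0 1" --pt "0 0 0 0 0 0 1" --pt "0 0 0 0 0 0 1"

```text
time: 15.2
ee_pos: [0.5114, -0.1748, 0.0833]
tcp_rot: [-0.628, 0.326, 0.628, 0.326]
contact_force: [-1.2, 2.3, 3.9]
finger_gap: -0.002
```

```bash
python3 pt.py 2>/dev/null
```

```text
pointer n 74 centre [ 0.62684865 -0.0816527 ] line ang 1.1969450555381742 axis->centre 1.1950339189353198 ends [ 0.6338 -0.0472] [ 0.6149 -0.1213] marker [0.70850714 0.11430714]
ax->marker 1.1799929266666072 offset of line mm -4.4529594676297055
ax->marker 1.1757432212483652 offset of line mm -5.493672970107166
15.25 [ 0.51142589 -0.17476285  0.08325608] [-0.23561456  1.36039725  4.07075387]
```

The line now passes 5 mm from the marker. One small trim and a settle, then a last check.

Emit:
arm_command --pt "0 0 0.8 0 0 0 1" --pt "0 0 0 0 0 0 1" --pt "0 0 0 0 0 0 1" --pt "0 0 0 0 0 0 1" --pt "0 0 0 0 0 0 1" --pt "0 0 0 0 0 0 1" --pt "0 0 0 0 0 0 1" --pt "0 0 0 0 0 0 1" --pt "0 0 0 0 0 0 1" --pt "0 0 0 0 0 0 1"

```text
time: 16.25
ee_pos: [0.511, -0.174, 0.0832]
tcp_rot: [-0.628, 0.326, 0.628, 0.326]
contact_force: [-1.8, 2.1, 3.9]
finger_gap: -0.002
```

```bash
python3 pt.py 2>/dev/null; python3 pt.py 2>/dev/null; python3 - <<'E'
from workcell import *
import cv2,numpy as np
a=snapshot("top")["img"][:,:,::-1]
cv2.imwrite("pics/t7.png",cv2.resize(a[140:280,220:360],None,fx=4.2,fy=4.2,interpolation=cv2.INTER_CUBIC))
E
```

```text
pointer n 73 centre [ 0.62808767 -0.08103562] line ang 1.1804392250435787 axis->centre 1.1790235888002376 ends [ 0.6432 -0.0473] [ 0.6149 -0.1213] marker [0.70850714 0.11430714]
ax->marker 1.1799929266666072 offset of line mm -0.03820649575503321
ax->marker 1.1757432212483652 offset of line mm -1.1590418951002017
16.3 [ 0.51101904 -0.17400249  0.08327589] [-2.1709081   0.65104024  4.88721047]
pointer n 73 centre [ 0.62808767 -0.08103562] line ang 1.1804392250435787 axis->centre 1.1790235888002376 ends [ 0.6432 -0.0473] [ 0.6149 -0.1213] marker [0.70850714 0.11430714]
ax->marker 1.1799929266666072 offset of line mm -0.03820649575503321
ax->marker 1.1757432212483652 offset of line mm -1.1590418951002017
16.35 [ 0.51100337 -0.17397912  0.08324728] [-2.39441517  1.31413607  3.94627015]
```

View pics/t7.png

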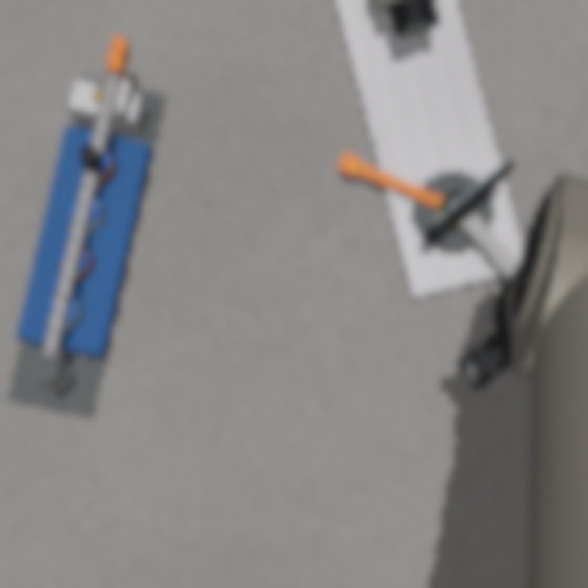

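The pointer is on the marker and the keeper is still shut. But the post sits about 31 mm from the finger centre line and there is an upward force of 4 N. The post's top is probably bearing on the finger linkage and not the fingertips. I'll raise the tool 20 mm so that only the tips hold it.

Emit:
arm_command --pt "-3 0 0 0 0 0 1" --pt "-3 0 -1.5 0 0 0 1" --pt "-3 0 -1.5 0 0 0 1" --pt "-3 0 -1.5 0 0 0 1" --pt "-3 0 -1.5 0 0 0 1" --pt "-3 0 -1.5 0 0 0 1" --pt "-3 0 -1.5 0 0 0 1" --pt "0 0 -1 0 0 0 1" --pt "0 0 0 0 0 0 1" --pt "0 0 0 0 0 0 1"

```text
time: 17.4
ee_pos: [0.5171, -0.1823, 0.1045]
tcp_rot: [0.628, -0.326, -0.627, -0.326]
contact_force: [-2.0, 1.1, 1.8]
finger_gap: -0.003
```

```bash
python3 pt.py 2>/dev/null; python3 -c "
from h import *;from workcell import *
print(plan(read_state(),[.5298,-.1993,.104]))"
```

```text
pointer n 72 centre [ 0.62739861 -0.08201389] line ang 1.1798449489516325 axis->centre 1.1836693078076814 ends [ 0.6432 -0.0473] [ 0.6149 -0.1213] marker [0.70850714 0.11430714]
ax->marker 1.1799929266666072 offset of line mm -0.1769462684844958
ax->marker 1.1757432212483652 offset of line mm -1.3006608130616963
17.45 [ 0.51704596 -0.18221657  0.10444993] [-2.28716333  0.06353994  1.00786945]
[  0.5  -0.6 -21.3]
```

Emit:
arm_command --pt "0 0 0 0 0 0 1" --pt "0 0 0 0 0 0 1" --pt "0 0 0 0 0 0 1" --pt "0 0 0 0 0 0 1" --pt "0 0 0 0 0 0 1" --pt "0 0 0 0 0 0 1" --pt "0 0 0 0 0 0 1" --pt "0 0 0 0 0 0 1" --pt "0 0 0 0 0 0 1" --pt "0 0 0 0 0 0 1"

```text
time: 18.45
ee_pos: [0.5169, -0.1821, 0.1043]
tcp_rot: [0.628, -0.326, -0.628, -0.326]
contact_force: [-0.9, 1.5, 0.4]
finger_gap: -0.002
```

```bash
python3 pt.py 2>/dev/null; python3 -c "
from workcell import *
print(finish_job())"
```

```text
pointer n 74 centre [ 0.62782568 -0.08149459] line ang 1.1765893059929902 axis->centre 1.1801905653704123 ends [ 0.6432 -0.0473] [ 0.6149 -0.1213] marker [0.70850714 0.11430714]
ax->marker 1.1799929266666072 offset of line mm 0.7094645073913719
ax->marker 1.1757432212483652 offset of line mm -0.4300158873637161
18.5 [ 0.51690899 -0.1821006   0.10431452] [-0.17948906  2.3834109   1.89123459]
the job is handed in; nothing more can be done
None
```

I pushed the keeper bar shut and turned the mirror until its pointer aimed at the orange marker. I handed the job in at 18.5 s with the closed fingertips still pressing on the red post; no verdict was reported.

- **Keeper:** I pushed the knob with closed fingers until it met the hard stop, where the force rose to about 14 N with almost no motion. After I let go, the knob was at (0.632, 0.126), within about 1 mm of its predicted shut position.
- **Mirror:** In the last check the pointer's line passed within about 1 mm of the marker's centre. The aim was steady between readings about 1 s apart.
- **Contact force:** The sensed force on the tool was about 1.5–3 N, but noisy. One reading shortly before the end was briefly lower along the push direction.
- **Corrections:** The first push overshot the marker by about 45 mm, so I backed off. The post then appeared to be resting on the finger linkage, so I raised the tool 20 mm. The offset of the post from the finger centre line then matched fingertip contact (21 mm).
- **Bystanders:** I saw no movement of the vials in the pictures. I did not check the bottle, beaker, wrench and jar again, but the arm kept well clear of them.

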